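# Roll the washed bearing up the drip gutter to its stop

## Robot

A 6-joint arm with a two-finger parallel gripper is mounted at the origin on the work surface. World frame = base frame: x ahead of the robot, y to its left, z up, the work surface at z = 0. Lengths are in m, angles in rad, forces in N, time in s.
With the tool pointing down it reaches from about 0.325 to 0.775 m from the base axis. Payload 5.5 kg.
Tool frame: the origin (TCP) lies at the very end of the fingers, on their centre line; the grasp point (between the pads) lies 19 mm behind it; z points along the fingers, y is the direction in which the jaws open and shut (so a half turn about z gives the same grasp; the last joint's range is limited). The gripper opens to 85 mm and grips with 20 to 120 N. Pads are 22 mm wide; open, the fingers measure 114 mm over their backs; the gripper's body (76 mm by 85 mm) begins 54 mm behind the grasp point. The pads swing forward as they close: fully open they stand 13 mm farther back than shut.
Start: joints at [1.046, 0.091, 1.231, -0, 1.82, -0.057], TCP at [0.271, 0.536, 0.201] pointing down, gripper open.
Joint ranges: [-2.87, 2.87], [-0.86, 2.18], [0.17, 2.46], [-1.51, 4.65], [0.06, 2.69], [-2.65, 2.65]. Speed limits (rad/s): [2.57, 2.57, 3.01, 3.14, 3.14, 3.14].

## Interface

Orientations are given as a unit quaternion [x, y, z, w].
In Python, from bench import env, optics gives the robot as it stands. Calls block until the motion is done:
- env.move_pose(position, orientation): joint-space move of the TCP to a pose.
- env.move_l(position, attitude=None, velocity=0.15, f_stop=None): straight line of the TCP; attitude=None keeps the orientation; velocity is the mean speed in m/s. With f_stop (N) it stops when the force on the tool has changed by that much, and returns True; else False.
- env.goto_joints(angles): joint-space move.
- env.let_go() and env.grab(): open the fingers fully, or close them until they stop; the grip force is fixed at half the most.
- env.pause(seconds).
- env.inverse_kinematics(position, orientation): joint angles nearest the present ones, or None.
- optics.capture(name): name is "scene" or "top" or "wrist"; returns a dict with "pixels" (384x512x3 uint8, red, green, blue), "range_z" (384x512 float32, m along the optical axis (not along the pixel's ray), 0 where there is no reading), "fx", "fy", "cx", "cy" (pixels), "k1" (the pictures are not rectified: a ray, as slopes to the right and down, at radius r is drawn at 1 + k1 r^2 times it, then the intrinsics apply), "position" and "rotation" of the camera in the world. Camera axes: x right, y up, looking along -z (the intrinsics and any distortion apply to the point x, -y, -z); pixel columns grow to the right and rows downward; lengths in m; the calibration is good to about 2 mm. A picture is of the moment at which its call begins.
A pose or a line that the arm cannot do raises env.PlanningError and nothing moves.
- env.hand_in(): hands the job in, once; it reports no verdict.
Readings, each from a call of its own:
- env.read_clock(): time.
- env.read_joints(): joint angles.
- env.read_joint_vel(): joint speeds.
- env.read_joint_torque(): joint torques, N m.
- env.read_tool_pos(): TCP position.
- env.read_tool_rot(): TCP orientation.
- env.read_ft_force(): force on the tool from outside, world axes, zero at the start.
- env.read_ft_torque(): the same for the moment, N m.
- env.read_width(): finger opening in m.
Only numpy, scipy, OpenCV 4.12 (cv2) and the standard library are available. Lean on these libraries where they do the work, as an engineer would, in place of code of your own. Each camera call takes 0.05 s, during which the arm holds its last target.

## Task

The washed wheel bearing stands on its rim at the low end of the sloped drip gutter. Push it gently with the fingertips so that it rolls up the gutter and over the crest, until it sits in the dip against the red end stop and cannot roll back. Do not lift or fling it, and leave everything else on the bench where it is.

Things in the scene. Friction and masses are not known exactly. Their poses are not given: they have to be found in the camera images.
- bearing: Wheel bearing: steel ring 72 mm in diameter and 36 mm wide with orange seals, about 0.5 kg, standing on its rim like a wheel in the gutter; it rolls freely. Origin at its centre, its y axis is its axle (x and z turn as it rolls).
- gutter: Blue drip gutter with bare metal floor, fixed to the bench, 356 mm long. Origin on the bench under its middle; x points uphill along it, y across, z up. Floor 41 mm wide, side walls 14 mm above it, so most of the bearing sticks out. Floor: level 12 mm above the bench from x -190 to -70, then a straight 8 degree ramp to the crest at x +90, then a 10 degree dip to the red stop at x +150.
- landing (a point): Middle of the level low floor (gutter x -120, 12 mm above the bench). The bearing starts here, centre at gutter x -150 to -90, 48 mm above the bench. Low blue end plate: outer face at gutter x -198, top 26 mm above the bench.
- crest (a point): Top line of the gutter floor, mid-width: gutter x +90, 34.5 mm above the bench; the bearing's centre passes 36 mm above it. Once its centre has passed the crest the bearing rolls into the dip by itself; released earlier it rolls back down to the landing.
- seat (a point): Centre of the bearing when it sits in the dip against the red stop: gutter x +114, 66.5 mm above the bench. The red stop plate is 8 mm thick, its top 68 mm above the bench.
- grease_tin: Bystander, loose: yellow tin with a red lid, 68 mm across, 50 mm tall. Origin at the centre of its underside.
- spare_race: Bystander, loose: brass-coloured ring lying flat, 60 mm across, 18 mm tall. Origin at the centre of its underside.
- socket: Bystander, loose: small upright steel wrench socket, 28 mm across, 40 mm tall. Origin at the centre of its underside.
- dust_cap: Bystander, loose: dark steel hub cap, 54 mm across, 32 mm tall. Origin at the centre of its underside.
- spray_can: Bystander, loose: green can, 62 mm across, 120 mm tall. Origin at the centre of its underside.
- parts_cup: Bystander, loose: blue cup, 70 mm across, 70 mm tall. Origin at the centre of its underside.
Not all that is in view belongs to the job. What is shaped like the bearing but purple or turquoise is not meant.

How it is judged:
On the way:
1. the bearing is on its way up the ramp, in the gutter (x of bearing in the frame of gutter between -0.04 and 0.085 m and z of bearing in the frame of gutter below 0.082 m and y of bearing in the frame of gutter between -0.01 and 0.01 m and angle between the y axis of bearing and the y axis of gutter, either way round below 0.15 rad), for 0.1 s.
At the end, for the whole second after the job is handed in: The bearing stands at rest in the seat against the red stop: centre within 8 mm of the seat point along the gutter towards the crest and within 6 mm towards the stop, 8 mm across and 6.5 mm in height, axle square to the gutter within 0.15 rad (x of bearing in the frame of gutter between 0.106 and 0.12 m and y of bearing in the frame of gutter between -0.008 and 0.008 m and z of bearing in the frame of gutter between 0.06 and 0.073 m and angle between the y axis of bearing and the y axis of gutter, either way round below 0.15 rad and linear speed of bearing below 0.02 m/s and angular speed of bearing below 0.5 rad/s); the robot touches nothing.
It fails at once if the bearing is lifted off the gutter floor (by about 12 mm) (z of bearing in the frame of gutter above 0.083 m or (x of bearing in the frame of gutter below -0.07 m and z of bearing in the frame of gutter above 0.06 m) or (x of bearing in the frame of gutter below 0.01 m and z of bearing in the frame of gutter above 0.072 m)).
It fails at once if the bearing leaves the gutter sideways or is tipped over (y of bearing in the frame of gutter above 0.03 m or y of bearing in the frame of gutter below -0.03 m or angle between the y axis of bearing and the y axis of gutter, either way round above 0.6 rad).
It fails at once if the bearing is flung (faster than 0.65 m/s) (linear speed of bearing above 0.65 m/s).
It fails at once if another thing on the bench is displaced by more than 20 mm or tipped (distance of any of grease_tin, spare_race, socket, dust_cap, spray_can, parts_cup from where it was at the start of the episode above 0.02 m or angle between any of grease_tin, spare_race, socket, dust_cap, spray_can, parts_cup's own z axis and vertical above 0.5 rad).
It also fails if it takes over 42 s, if anything falls off the work surface, if the arm or the gripper's body presses on something with over 40 N, if the wrist force passes 120 N, or if a joint passes its speed limit or range.

## Working session

There is one attempt and no reset: what is moved stays moved. The work goes in short steps, each a Python script; the robot and the scene stay as the last script left them, time stands still between calls to the robot, and variables do not carry over. Pictures are saved under pics/ and viewed, and the job is handed in when it is done.

```bash
mkdir -p pics; ls; cat > h.py <<'E'
import numpy as np, cv2
from bench import env, optics
def save(c,n,crop=None,s=1):
    im=c["pixels"]
    if crop: a,b,d,e=crop; im=im[b:e,a:d]
    im=cv2.resize(im,None,fx=s,fy=s,interpolation=cv2.INTER_CUBIC)
    cv2.imwrite("pics/"+n,im[:,:,::-1])
def ray(c,u,v):
    K=np.array([[c["fx"],0,c["cx"]],[0,c["fy"],c["cy"]],[0,0,1.]])
    p=cv2.undistortPoints(np.array([[[u,v]]],float),K,np.array([c["k1"],0,0,0,0.]))[0,0]
    # one-parameter model: same as OpenCV k1
    return np.asarray(c["rotation"])@np.array([p[0],-p[1],-1.])
def at_z(c,u,v,z):
    d=ray(c,u,v);o=np.asarray(c["position"]);return o+d*(z-o[2])/d[2]
def at_d(c,u,v):
    return np.asarray(c["position"])+ray(c,u,v)*c["range_z"][int(round(v)),int(round(u))]
E
python3 - <<'E'
from h import *
for n in("scene","top"):
    c=optics.capture(n);save(c,n+"0.png",s=1.5)
    print(n,c["position"],c["rotation"],c["fx"],c["k1"])
E
```

```text
pics
scene [1.33835561 0.35044412 0.9235601 ] [0.21581146 0.32914411 0.77542779 0.4937624 ] 455.8807202012647 -0.04392450039859734
top [ 0.40296772 -0.00251187  1.22307842] [-0.03760212  0.04629403  0.70985879 -0.7018144 ] 401.91315768865996 -0.0969458632728166
```

```bash
sed -i 's/np.asarray(c\["rotation"\])@/R.from_quat(c["rotation"]).as_matrix()@/; s/^import numpy.*/import numpy as np, cv2\nfrom scipy.spatial.transform import Rotation as R/' h.py; cat h.py | head -5
```

```text
import numpy as np, cv2
from scipy.spatial.transform import Rotation as R
from bench import env, optics
def save(c,n,crop=None,s=1):
    im=c["pixels"]
```

View pics/scene0.png

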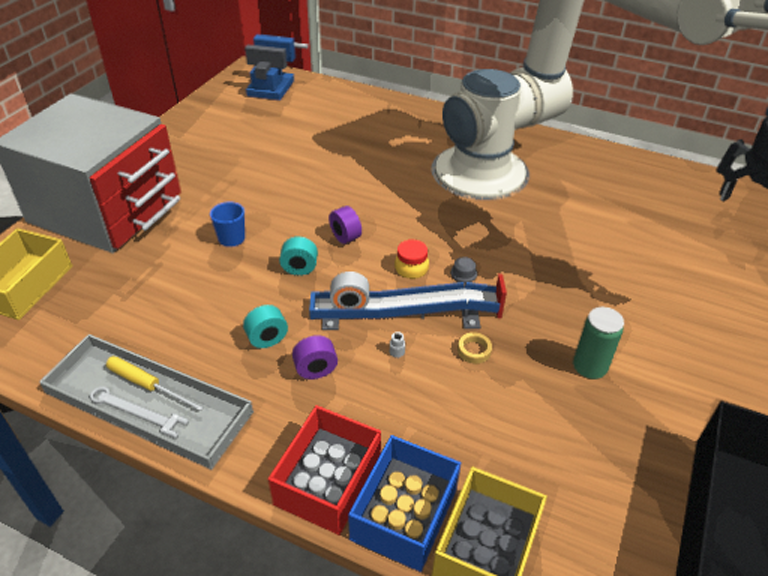

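View pics/top0.png

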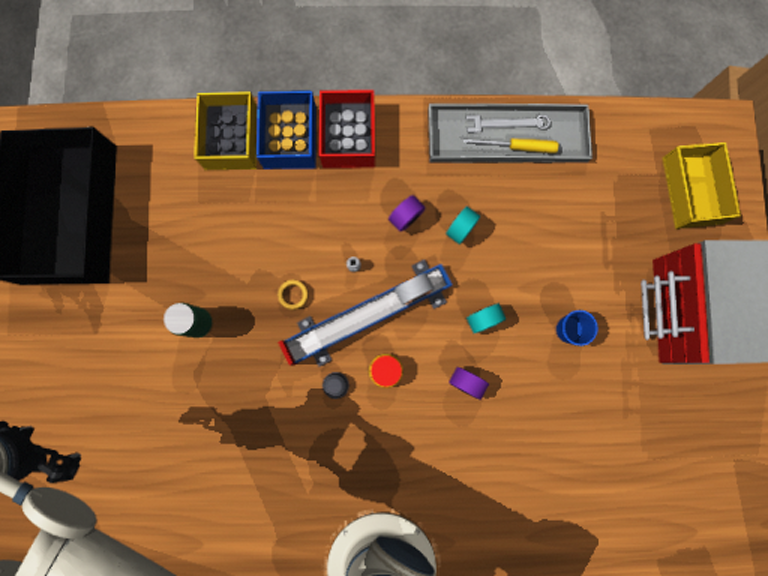

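The scene and top pictures show five wheel-shaped things. Pixels below are in the 1.5x pictures:
- **Turquoise:** two, at scene (298,257) and (265,327).
- **Purple:** two, at scene (345,225) and (314,357).
- **Steel with an orange seal:** one, at scene (350,291) / top (416,290), standing in the gutter. Only this one fits the description.

I'll confirm it in an enlarged crop.

```bash
python3 - <<'E'
from h import *
c=optics.capture("top");save(c,"topc.png",(180,165,310,250),6)
s=optics.capture("scene");save(s,"scenec.png",(195,170,350,230),5)
E
```

```text
(no output)
```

View pics/topc.png

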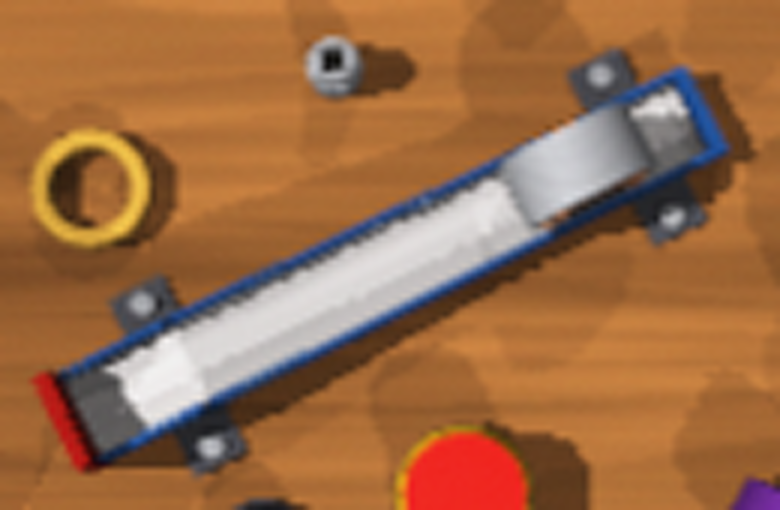

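View pics/scenec.png

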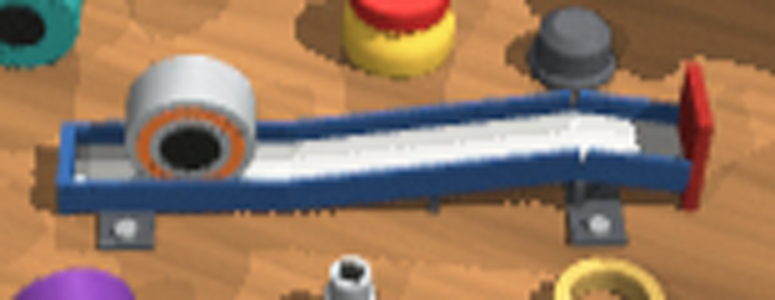

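The crops confirm it: the steel ring with the orange seal at scene-crop (190,145) stands near the low end plate. The red stop is at top-crop (62,420) and the low end plate at (705,110). Next I'll measure the gutter frame.

```bash
python3 - <<'E'
from h import *
c=optics.capture("top")
f=lambda u,v,z:at_z(c,180+u/6-.4,165+v/6-.4,z)
l1,l2=f(683,68,.026),f(730,152,.026)
r1,r2=f(35,378,.068),f(83,470,.068)
lo=(l1+l2)/2;hi=(r1+r2)/2
print(l1,l2,r1,r2)
d=(hi-lo)[:2];print("len",np.linalg.norm(d),"expect .356");u=d/np.linalg.norm(d)
w=(l1-l2)[:2];print("perp",w@u/np.linalg.norm(w))
# depth based: blue walls & floor pixels -> min area rect
s=optics.capture("scene")
P=[]
for cam in (c,s):
    im=cam["pixels"];hsv=cv2.cvtColor(im,cv2.COLOR_RGB2HSV)
    z=cam["range_z"];vv,uu=np.nonzero((z>0))
    K=np.array([[cam["fx"],0,cam["cx"]],[0,cam["fy"],cam["cy"]],[0,0,1.]])
    p=cv2.undistortPoints(np.stack([uu,vv],1).astype(float)[:,None],K,np.array([cam["k1"],0,0,0,0.]))[:,0]
    X=np.asarray(cam["position"])+(np.c_[p[:,0],-p[:,1],-np.ones(len(p))]*z[vv,uu][:,None])@R.from_quat(cam["rotation"]).as_matrix().T
    P.append((X,hsv[vv,uu]))
v=np.array([-u[1],u[0]])
o=lo[:2]+u*.198
o2=hi[:2]-u*.158
print("origin",o,o2,"yaw",np.arctan2(u[1],u[0]))
for (X,h),n in zip(P,("top","scene")):
    gx=(X[:,:2]-o)@u;gy=(X[:,:2]-o)@v
    m=(abs(gx)<.22)&(abs(gy)<.06)&(X[:,2]>.008)
    blue=m&(h[:,0]>100)&(h[:,0]<125)&(h[:,1]>120)
    red=m&((h[:,0]<8)|(h[:,0]>172))&(h[:,1]>150)&(X[:,2]>.03)
    b=m&(X[:,2]>.055)&(gx<0)
    print(n,"blue x",np.percentile(gx[blue],[1,99]),"y",np.percentile(gy[blue],[1,99]),"red x",np.percentile(gx[red],[2,98]),"y",np.percentile(gy[red],[2,98]),'z',X[red,2].max())
    print(" bearing x",np.percentile(gx[b],[2,50,98]),"y",np.percentile(gy[b],[2,98]),"z",np.percentile(X[b,2],98))
    fl=m&(abs(gy)<.015)&(gx>-.06)&(gx<.085); print(" floor", np.polyfit(gx[fl],X[fl,2],1))
# objects near low end above the table
X,h=P[0];gx=(X[:,:2]-o)@u;gy=(X[:,:2]-o)@v
np.savez("g.npz",o=o,u=u,v=v)
print(env.read_tool_rot(),env.read_width(),env.read_ft_force())
E
```

```text
[ 0.59577706 -0.12585963  0.026     ] [ 0.55290818 -0.14851913  0.026     ] [0.44225943 0.19183935 0.068     ] [0.39828931 0.16863972 0.068     ]
len 0.35284294232150676 expect .356
perp 0.03437079609751825
origin [0.48788627 0.04093782] [0.48926479 0.03809763] yaw 2.02266591903909
top blue x [-0.19709668  0.14034283] y [-0.02548151  0.0238189 ] red x [0.14818689 0.15604531] y [-0.0237918  0.0235141] z 0.07197032800566427
 bearing x [-0.15518182 -0.12165406 -0.09038661] y [-0.01943164  0.01612218] z 0.08678733136239307
 floor [0.14178308 0.02205122]
scene blue x [-0.19547947  0.14567162] y [-0.03145088  0.02041709] red x [0.14937313 0.15787015] y [-0.02957306  0.01765172] z 0.07097505663197712
 bearing x [-0.15637521 -0.12530182 -0.09071641] y [-0.0255046   0.01292412] z 0.08516570878935699
 floor [0.14025051 0.02267561]
[ 2.31777140e-01  9.72768861e-01 -3.06335611e-04 -8.36140206e-05] 0.08563918720131156 [ 0.448053   -0.16310489 -0.18317738]
```

The gutter measures 353 mm against the stated 356 mm, and the ramp slope comes out at 0.141, which is 8°. The bearing's centre is at gutter x ≈ -0.123. I'll close the fingers, hover over the low end and look.

```bash
cat >> h.py <<'E'
g=np.load("g.npz"); U,V=g["u"],g["v"]; O=np.array([.4886,.0396])-.002*V
def W(x,z,y=0): p=O+U*x+V*y; return [p[0],p[1],z]
def quat(sgn):
    X=np.r_[sgn*U,0]; Z=np.array([0,0,-1.]); return R.from_matrix(np.c_[X,np.cross(Z,X),Z]).as_quat()
E
python3 - <<'E'
from h import *
for s in(1,-1):
    js=[env.inverse_kinematics(W(x,z),quat(s)) for x,z in((-.195,.2),(-.195,.04),(.06,.06))]
    print(s,[None if j is None else np.round(j,2) for j in js])
env.grab()
s=min((1,-1),key=lambda s:abs(env.inverse_kinematics(W(-.195,.2),quat(s))[5]))
np.save("s.npy",s);print(s)
env.move_pose(W(-.195,.2),quat(s))
env.move_l(W(-.195,.13),velocity=.1)
print(env.read_tool_pos(),env.read_width(),env.read_clock(),env.read_ft_force())
c=optics.capture("wrist");save(c,"w1.png",s=1.5)
c=optics.capture("scene");save(c,"s1.png",(130,60,380,260),3)
E
```

```text
1 [array([-0.29,  0.07,  1.26, -0.  ,  1.82, -0.74]), array([-0.29,  0.1 ,  1.51, -0.  ,  1.53, -0.74]), array([ 0.13, -0.24,  1.79, -0.  ,  1.59, -0.32])]
-1 [array([-0.29,  0.07,  1.26, -0.  ,  1.82,  2.4 ]), array([-0.29,  0.1 ,  1.51, -0.  ,  1.53,  2.4 ]), None]
1
[ 0.57591638 -0.13503361  0.13087306] -0.00019481776126587642 4.525 [-0.17874428 -0.33983562  0.41477465]
```

View pics/w1.png

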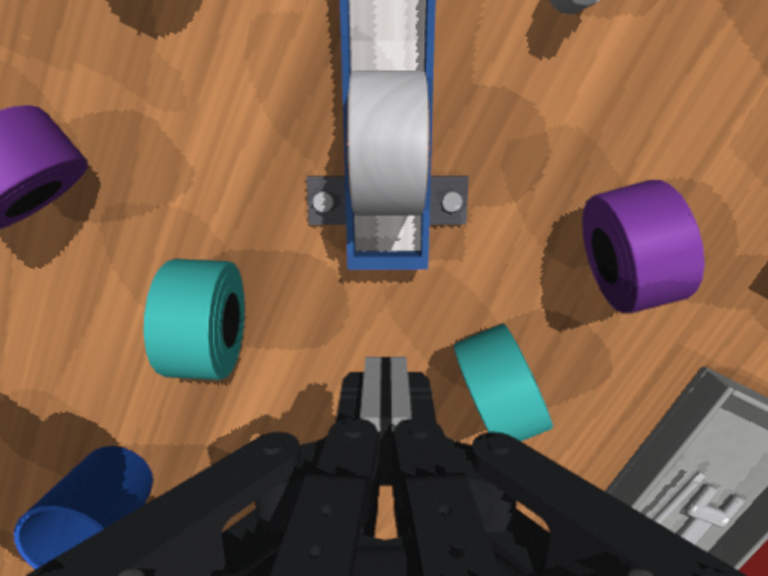

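View pics/s1.png

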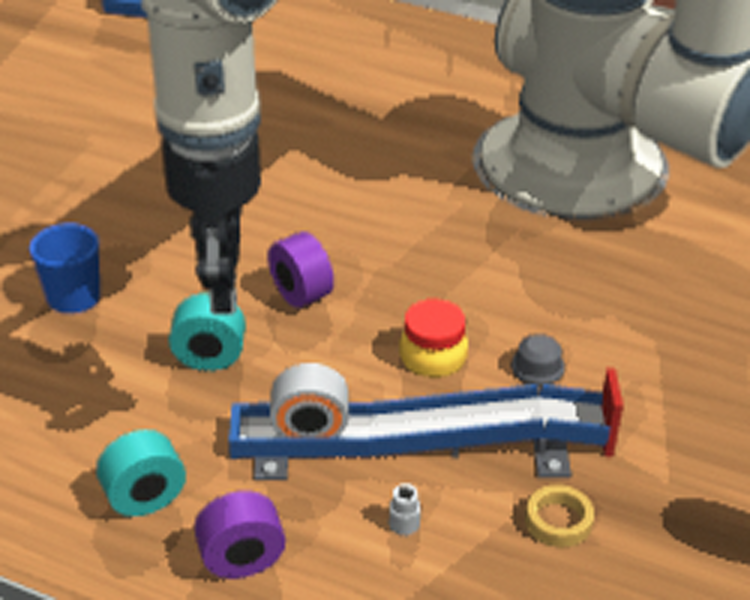

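The wrist view shows the fingertips at (385,360), in line with the gutter centre line at x ≈ 388. The bearing is at (388,140), and the space below the fingers is clear. I'll descend over the low end, creep up to the bearing, push to the foot of the ramp and check.

```bash
python3 - <<'E'
from h import *
env.move_l(W(-.195,.040),velocity=.08)
env.move_l(W(-.150,.040),velocity=.03)
print(env.read_tool_pos(),env.read_clock(),env.read_ft_force())
c=optics.capture("scene");save(c,"s2.png",(150,90,370,240),3.5)
E
```

```text
[ 0.557589   -0.09620622  0.04349943] 7.55 [-1.27780824 -4.38339459 10.93727736]
```

View pics/s2.png

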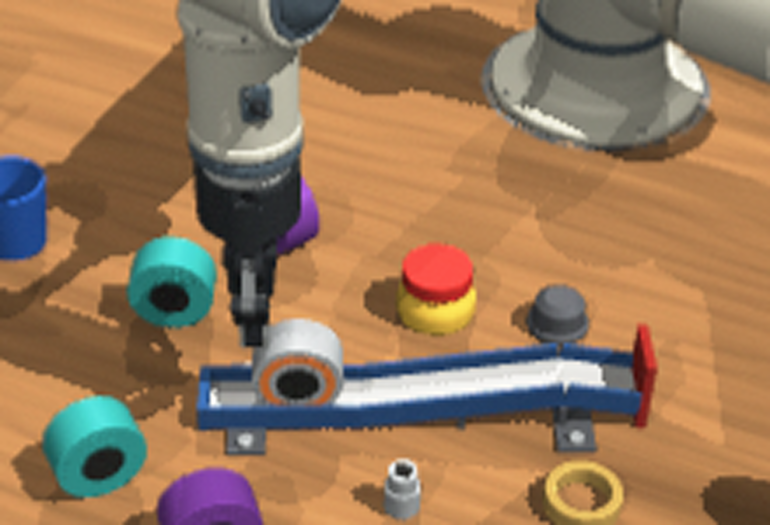

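```bash
cat >> h.py <<'E'
def cloud(cam):
    z=cam["range_z"];vv,uu=np.nonzero(z>0)
    K=np.array([[cam["fx"],0,cam["cx"]],[0,cam["fy"],cam["cy"]],[0,0,1.]])
    p=cv2.undistortPoints(np.stack([uu,vv],1).astype(float)[:,None],K,np.array([cam["k1"],0,0,0,0.]))[:,0]
    X=np.asarray(cam["position"])+(np.c_[p[:,0],-p[:,1],-np.ones(len(p))]*z[vv,uu][:,None])@R.from_quat(cam["rotation"]).as_matrix().T
    return np.c_[(X[:,:2]-O)@U,(X[:,:2]-O)@V,X[:,2]],cv2.cvtColor(cam["pixels"],cv2.COLOR_RGB2HSV)[vv,uu]
def bearing(cam):
    "centre x,z from orange seal (near face) "
    G,h=cloud(cam)
    m=(abs(G[:,0])<.2)&(abs(G[:,1])<.035)&(h[:,0]>5)&(h[:,0]<16)&(h[:,1]>130)&(G[:,2]>.02)&(G[:,2]<.12)
    q=G[m]; return len(q),(q.min(0)+q.max(0))/2,q.min(0),q.max(0)
E
python3 - <<'E'
from h import *
print(np.round(bearing(optics.capture("scene"))[1:],4))
p=env.read_tool_pos();print((p[:2]-O)@U,(p[:2]-O)@V,p[2],env.read_ft_force(),env.read_ft_torque(),R.from_quat(env.read_tool_rot()).as_matrix()[:,2])
c=optics.capture("wrist");save(c,"w2.png",s=1.5)
c=optics.capture("scene");save(c,"s3.png",(190,150,270,215),9)
E
```

```text
[[ 0.0067 -0.0026  0.0498]
 [-0.1463 -0.0267  0.0241]
 [ 0.1597  0.0215  0.0755]]
-0.15231141870804946 -0.0007443014933379649 0.04348106853067907 [-0.50818273 -4.27739432 10.52792736] [-0.7067918   0.19003283 -0.03327314] [ 0.00549194 -0.00383238 -0.99997758]
```

View pics/w2.png

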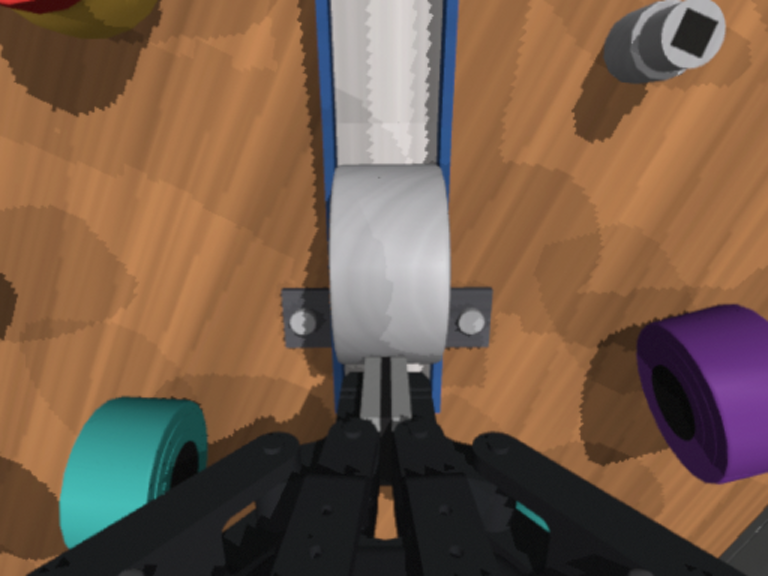

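View pics/s3.png

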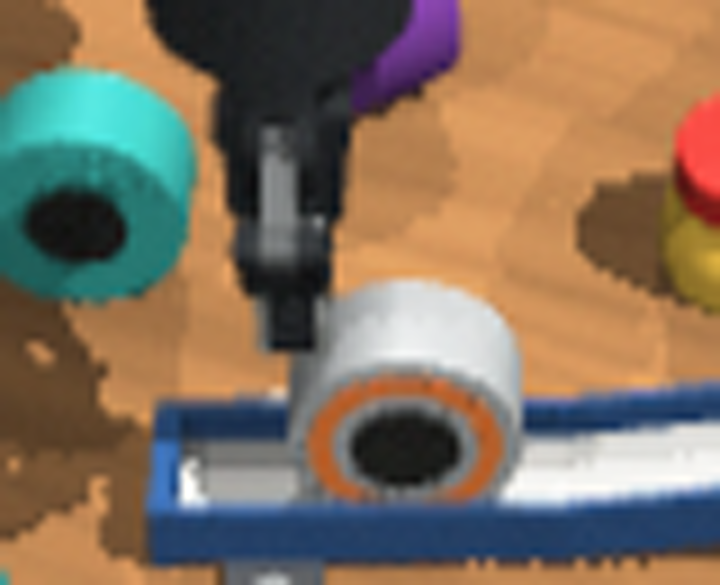

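```bash
python3 - <<'E'
from h import *
s=optics.capture("scene")
for u,v in ((190+305/9,150+445/9),(190+505/9,150+445/9),(190+405/9,150+285/9),(190+290/9,150+330/9),(190+290/9,150+345/9),(190+315/9,150+345/9)):
    X=at_d(s,u-.45,v-.45); print(round(u),round(v),np.round([(X[:2]-O)@U,(X[:2]-O)@V,X[2]],4))
# old positions from saved 1.5x: seal ellipse in scenec: 
for u,v in ((195+132/5,170+148/5),(195+247/5,170+148/5),(190+307/9,150+445/9),(190+503/9,150+445/9)):
    d=ray(s,u-.45,v-.45);o=s["position"]; # plane V.(p-O)=-.0? near face
    t=((O-.018*V-o[:2])@V)/(d[:2]@V); X=o+d*t; print(np.round([(X[:2]-O)@U,X[2]],4))
print(env.read_clock())
E
```

```text
224 199 [-0.1479 -0.0197  0.0476]
246 199 [-0.0875 -0.018   0.0454]
235 182 [-0.1173  0.0124  0.0835]
222 187 [-0.1512 -0.0095  0.0858]
222 188 [-0.1513 -0.0122  0.0822]
225 188 [-0.1442 -0.0069  0.0771]
[-0.1548  0.0454]
[-0.0921  0.0448]
[-0.1474  0.0459]
[-0.0881  0.0454]
7.8
```

```bash
python3 - <<'E'
from h import *
s=optics.capture("scene");p=env.read_tool_pos();Rm=R.from_quat(s["rotation"]).as_matrix()
def proj(P):
    q=Rm.T@(np.asarray(P)-s["position"]); x,y=q[0]/-q[2],-q[1]/-q[2]; k=1+s["k1"]*(x*x+y*y)
    return s["cx"]+s["fx"]*x*k,s["cy"]+s["fy"]*y*k
for dz in(0,.01,.02,.03,.04):
    a,b=proj(p+[0,0,dz]);print(dz,"crop px",(a-190)*9,(b-150)*9)
G,h=cloud(s)
m=(abs(G[:,0]+.15)<.04)&(abs(G[:,1])<.03)&(h[:,2]<70)&(G[:,2]>.03)&(G[:,2]<.2)
print(np.percentile(G[m],[1,50,99],axis=0))
E
```

```text
0 crop px 288.60286358654264 406.88280321698187
0.01 crop px 287.3533460831241 383.42843688619
0.02 crop px 286.0907632442601 359.7130842558837
0.03 crop px 284.8149212470539 335.7325778863972
0.04 crop px 283.5256227400252 311.48266620889046
[[-0.1672123  -0.02923751  0.03320093]
 [-0.13782488 -0.01876671  0.10780541]
 [-0.11093489  0.00579274  0.18343044]]
```

The picture disagrees with the TCP reading. The fingers visibly end about 25 mm above the reported TCP, and 10 N upward with 4 N horizontal fits the tip resting on the bearing's upper rear. I'll back off and measure the real tip in free air.

```bash
python3 - <<'E'
from h import *
env.move_l(W(-.195,.045),velocity=.06)
s=optics.capture("scene");save(s,"s4.png",(180,130,280,215),7)
p=env.read_tool_pos();Rm=R.from_quat(s["rotation"]).as_matrix()
q=Rm.T@(p-s["position"]); x,y=q[0]/-q[2],-q[1]/-q[2]; k=1+s["k1"]*(x*x+y*y)
print(p,((s["cx"]+s["fx"]*x*k)-180)*7,((s["cy"]+s["fy"]*y*k)-130)*7,env.read_width(),env.read_ft_force(),env.read_clock())
w=optics.capture("wrist");save(w,"w4.png",s=1.5)
G,h=cloud(s)
m=(abs(G[:,0]+.195)<.03)&(abs(G[:,1])<.025)&(h[:,2]<90)&(G[:,2]>.035)&(G[:,2]<.12)
g=G[m]; print(np.c_[np.histogram(g[:,2],np.arange(.03,.125,.005))[0]].T, np.percentile(g,[2,50,98],axis=0))
E
```

```text
[ 0.57542111 -0.13468644  0.044882  ] 186.52961415880617 453.31309156424834 -0.00012566976452430489 [-0.03809454 -0.1445586  -0.32377293] 8.8083
[[ 0  0  0  0  0  0  0  0  1  4  2  9  8  5 11  1  0  2]] [[-0.20145191 -0.01639139  0.07598756]
 [-0.19318149 -0.01274629  0.09456521]
 [-0.18142156 -0.00240298  0.11847374]]
```

View pics/s4.png

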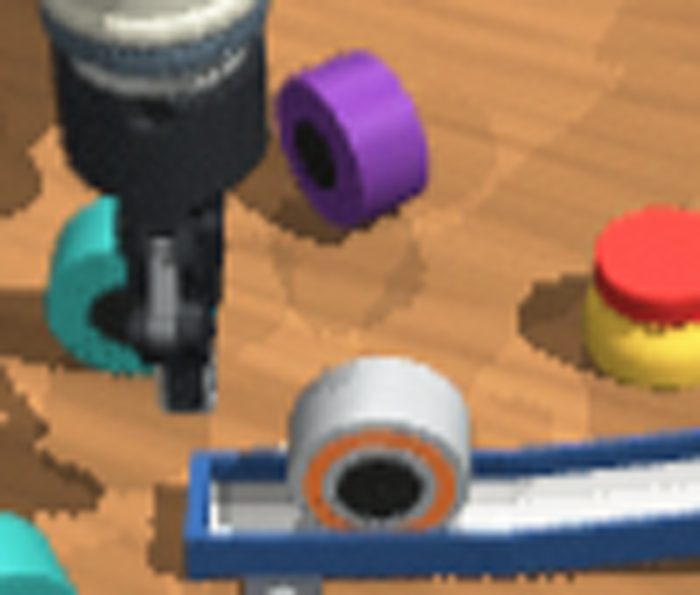

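View pics/w4.png

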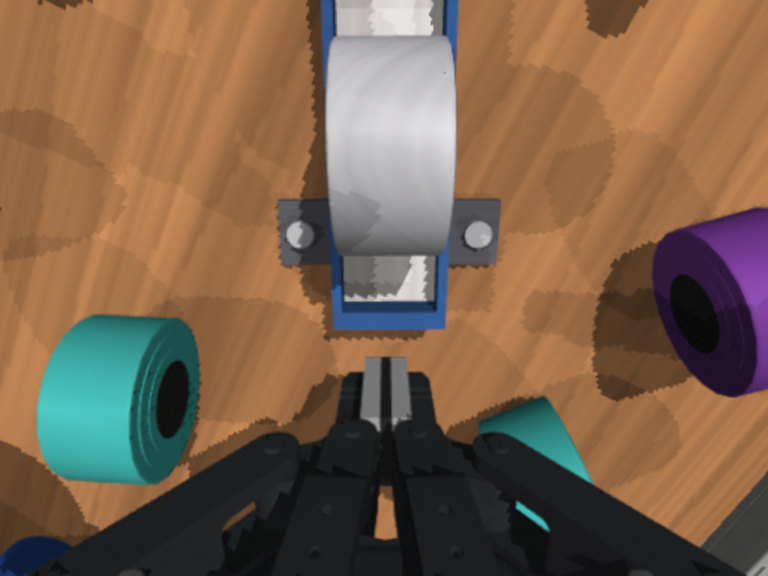

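The tip ends at crop row 410 where row 453 was predicted, so the real tip is about 24 mm above the reported TCP. Horizontally it agrees. I'll command heights 24 mm lower, confirm with a picture, then push.

```bash
echo 'DZ=-.024' >> h.py; python3 - <<'E'
from h import *
print(env.move_l(W(-.195,.040+DZ),velocity=.03,f_stop=4), env.read_ft_force())
s=optics.capture("scene");save(s,"s5.png",(180,130,280,215),7)
print(env.move_l(W(-.12,.040+DZ),velocity=.04,f_stop=6), env.read_ft_force(),env.read_tool_pos(),env.read_clock())
s=optics.capture("scene");save(s,"s6.png",(180,130,280,215),7)
E
```

```text
False [-0.00241428 -0.11704861 -0.16198664]
False [-0.22739227 -0.19466688  0.05850463] [ 0.54285022 -0.06762348  0.01598828] 12.05
```

View pics/s5.png

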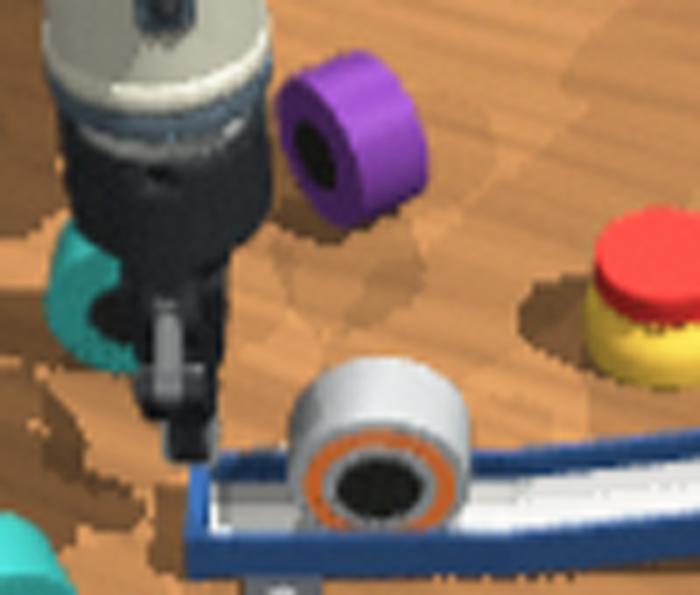

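View pics/s6.png

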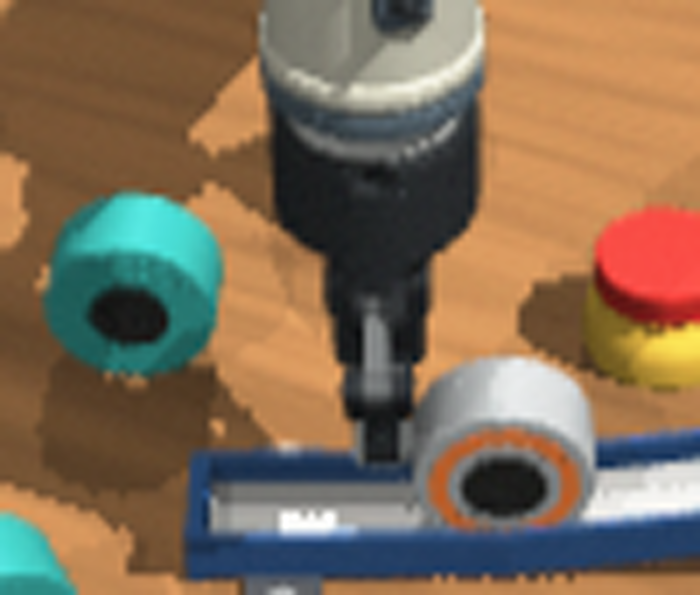

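Contact is now at axle height. The bearing rolled freely to the foot of the ramp, at (505,487), with forces close to zero. I'll push it up the ramp to just before the crest and look.

```bash
python3 - <<'E'
from h import *
print(env.move_l(W(.033,.0615+DZ),velocity=.05,f_stop=8), env.read_ft_force(),env.read_tool_pos(),env.read_clock())
s=optics.capture("scene");save(s,"s7.png",(230,110,360,220),6)
w=optics.capture("wrist");save(w,"w7.png",s=1.2)
E
```

```text
True [ 0.26643774 -2.44826633  1.05828473] [ 0.54182376 -0.06470386  0.01786765] 12.6917
```

View pics/s7.png

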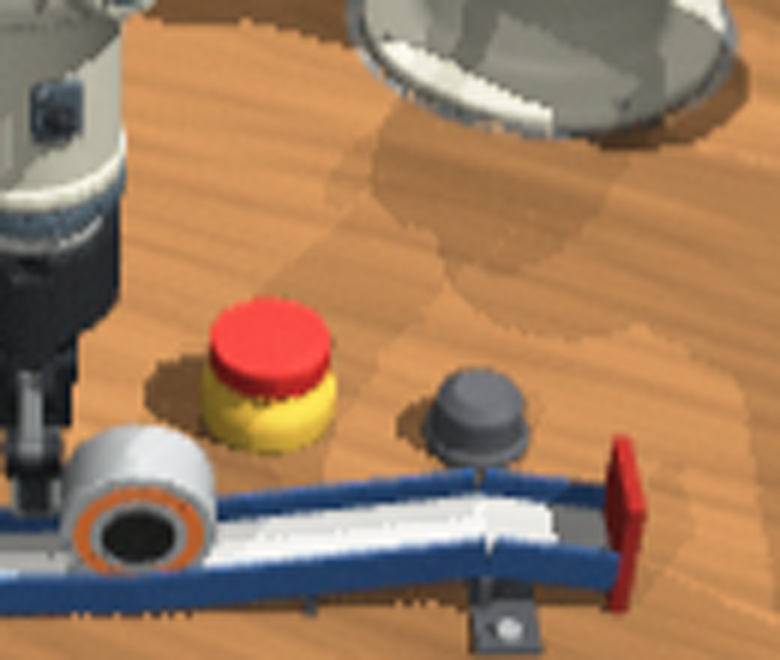

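View pics/w7.png

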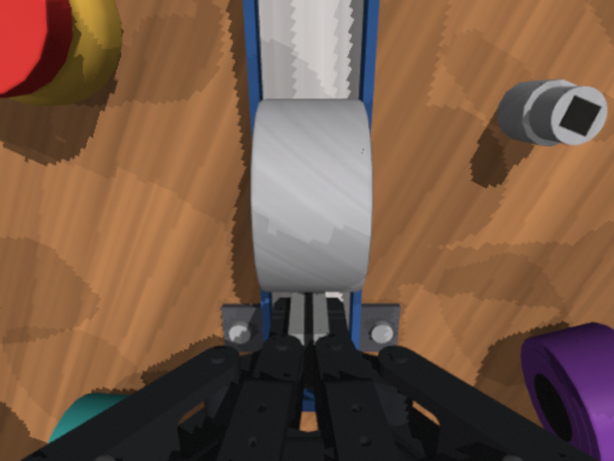

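The 8 N stop tripped on a brief contact spike as the bearing settled back on the fingertip. The bearing is square and centred at the start of the ramp, at (140,535). I'll continue with a higher threshold.

```bash
python3 - <<'E'
from h import *
print(env.move_l(W(.033,.0615+DZ),velocity=.05,f_stop=25), env.read_ft_force(),env.read_tool_pos(),env.read_clock())
s=optics.capture("scene");save(s,"s8.png",(230,110,360,220),6)
w=optics.capture("wrist");save(w,"w8.png",s=1.2)
E
```

```text
False [ 4.82205687 -9.45348569 11.27268544] [0.47878162 0.06781553 0.04069459] 15.975
```

View pics/s8.png

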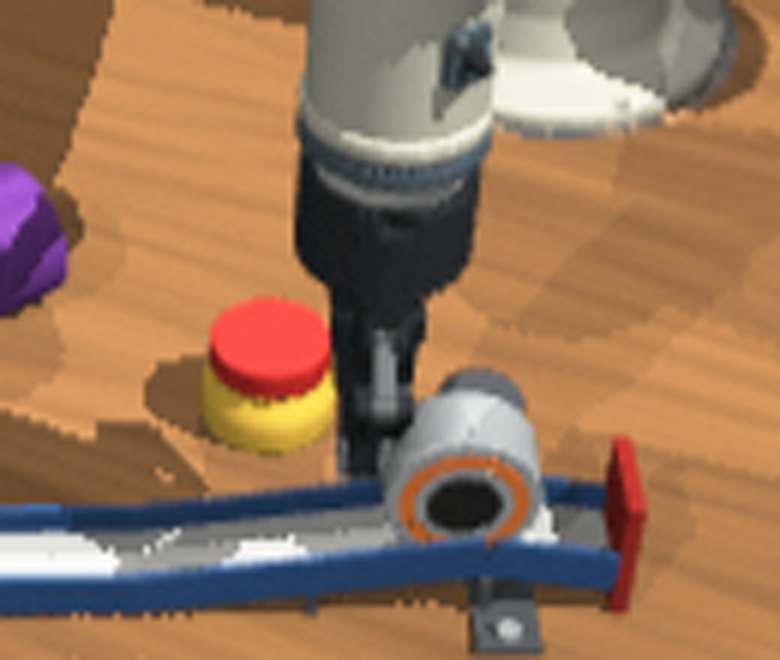

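View pics/w8.png

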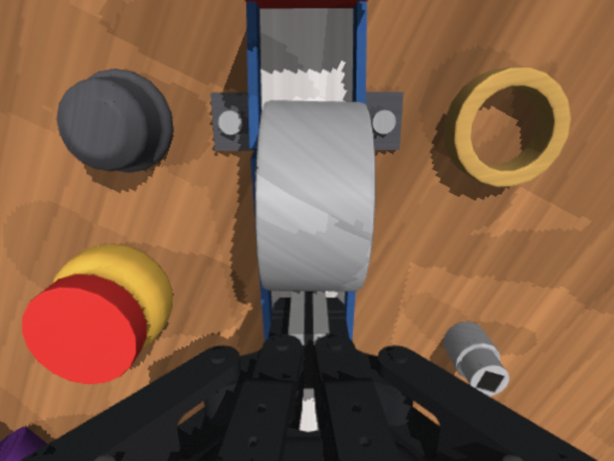

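The bearing is at (465,503), just short of the crest, square and centred. The force has grown to about 11 N upward because fingertip friction resists the bearing's turning. For the last stretch I'll raise the tip while pushing so the contact rolls with the bearing.

```bash
python3 - <<'E'
from h import *
p=env.read_tool_pos();x=(p[:2]-O)@U;print("x",x,"y",(p[:2]-O)@V)
print(env.move_l(W(x+.012,p[2]+.008),velocity=.03,f_stop=20), env.read_ft_force(),env.read_clock())
s=optics.capture("scene");save(s,"s9.png",(230,110,360,220),6)
E
```

```text
x 0.029654867092164878 y -0.0015158442489429213
False [ 4.38544315 -4.54648658  6.8304551 ] 16.7
```

View pics/s9.png

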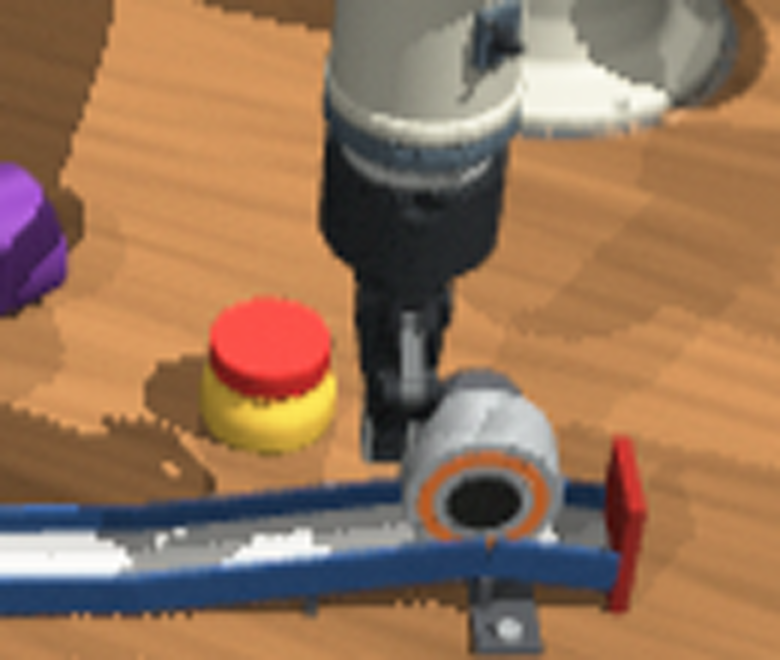

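The bearing's centre is at (483,502) and the crest at about (488), so it is almost there. I'll give it another short nudge.

```bash
python3 - <<'E'
from h import *
p=env.read_tool_pos();x=(p[:2]-O)@U;print("x",x,p[2])
print(env.move_l(W(x+.012,p[2]+.008),velocity=.03,f_stop=20), env.read_ft_force(),env.read_clock())
env.pause(.5); print(env.read_ft_force())
s=optics.capture("scene");save(s,"s10.png",(230,110,360,220),6)
E
```

```text
x 0.04072578450588273 0.05011713069000302
False [ 0.70731222 -0.64982604 -1.03531461] 17.3833
[-0.82160575  0.39507227  0.12134099]
```

View pics/s10.png

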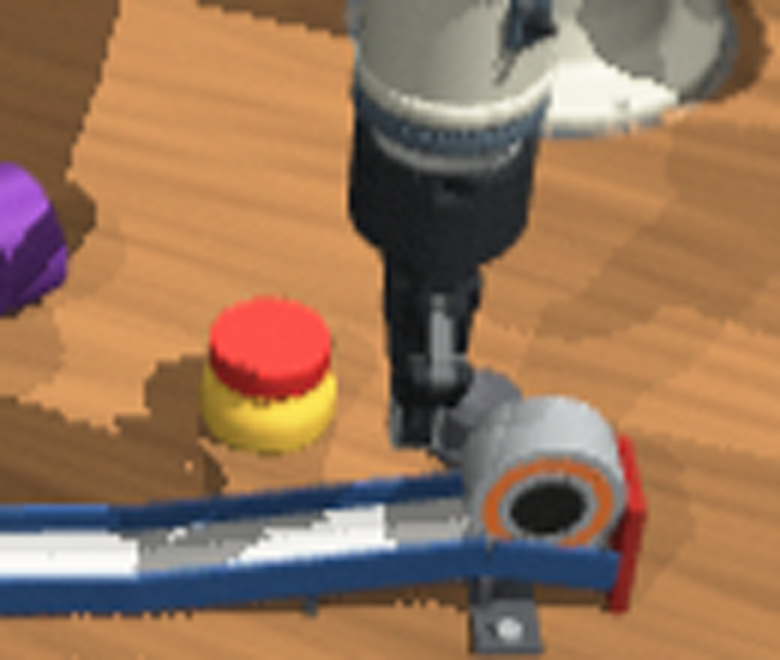

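The bearing has rolled into the dip and rests against the red stop, at (550,507). I'll retreat back and up, check once more, and hand in.

```bash
python3 - <<'E'
from h import *
p=env.read_tool_pos();x=(p[:2]-O)@U
env.move_l(W(x-.025,p[2]+.003),velocity=.08)
env.move_l(W(x-.025,.20),velocity=.15)
env.pause(.5)
s=optics.capture("scene");save(s,"s11.png",s=1.5)
env.pause(.2)
s2=optics.capture("scene");print("moved px",np.abs(s["pixels"].astype(int)-s2["pixels"])[110:220,230:360].max())
w=optics.capture("wrist");save(w,"w11.png",s=1.2)
G,h=cloud(w); m=(abs(G[:,1])<.03)&(G[:,0]>.06)&(G[:,0]<.143)&(G[:,2]>.07)&(G[:,2]<.12)
q=G[m];top=q[q[:,2]>np.percentile(q[:,2],98)-.003];print("bearing x range",np.percentile(q[:,0],[1,99]),"top mid",top.mean(0),"y",np.percentile(q[:,1],[2,98]))
print(env.read_ft_force(),env.read_clock())
E
```

```text
moved px 60
bearing x range [0.07841241 0.14223792] top mid [ 0.11360945 -0.00483971  0.10258835] y [-0.02203787  0.012776  ]
[0.01134979 1.21196279 0.43152619] 20.325
```

View pics/s11.png

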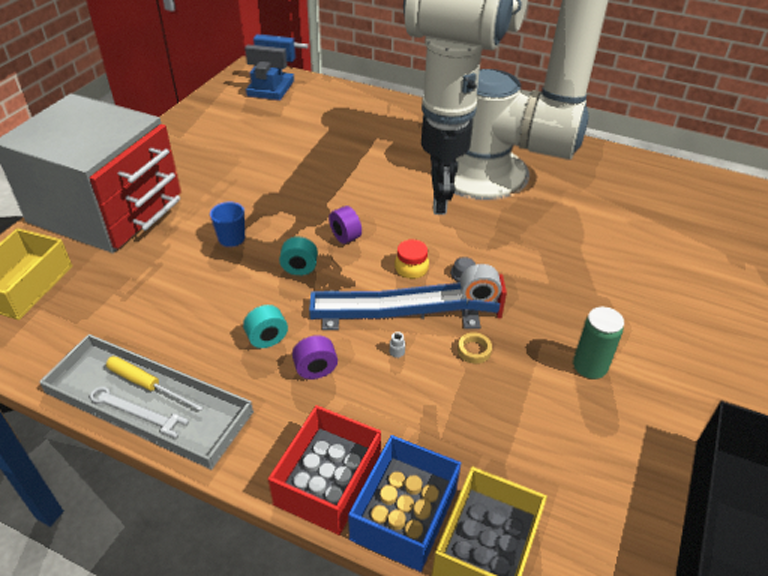

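View pics/w11.png

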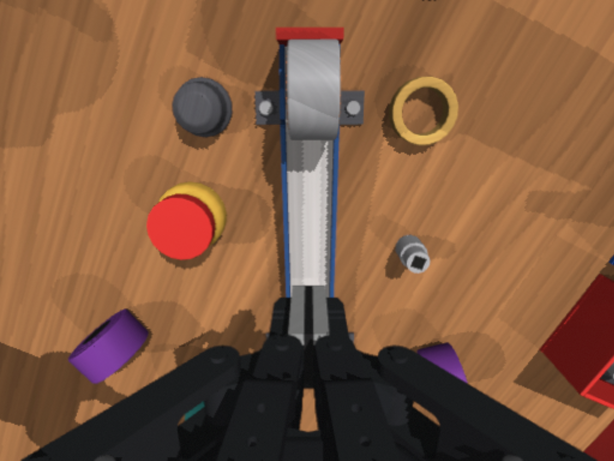

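The bearing sits at gutter x 0.1136 with its centre height about 0.0666, against the stop, and nothing touches it. Handing in.

```bash
python3 - <<'E'
from bench import env
env.pause(.5); env.hand_in()
E
```

```text
the job is handed in; nothing more can be done
```

I pushed the bearing with the closed fingertips up the gutter and over the crest. It now rests in the dip against the red stop, and I handed the job in at about 21 s.

**Last checks**
- **Position:** the bearing's centre is at gutter x ≈ 0.114 m and about 0.0666 m high, and the seat is at 0.114 and 0.0665. It looks square to the gutter in the wrist picture.
- **Bystanders:** nothing else on the bench looks moved in the final picture.
- **Robot:** the arm is clear at about 0.2 m height. The last force reading was about 1.3 N, higher than most earlier free-air readings.

**What disagreed or was less certain**
- **Tip height:** the fingertips really end about 24 mm above the reported TCP. My first approach therefore touched the upper rear of the bearing with about 11 N. I backed off and corrected the height.
- **Contact force:** a force stop tripped once at the foot of the ramp, at 8 N. The force built up again to about 15 N near the crest from fingertip friction, and raising the tip while pushing relieved it.
- **Sideways position:** my measurement across the gutter was about -5 mm, but it varies by several millimetres between cameras. The walls allow only about ±2.5 mm.
- **At rest:** comparing two late pictures, some pixels near the bearing differed by up to 60 of 255. I took this for image noise and did not look into it.

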